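# Make up the inspection kit and the dispatch kit

## Robot

A 6-joint arm with a two-finger parallel gripper is mounted at the origin on a cart in front of the work surface, level with it; the furniture and walls round the work are solid. World frame = base frame: x ahead of the robot, y to its left, z up, the work surface at z = 0. Lengths are in mm, angles in rad, forces in N, time in s.
With the tool pointing down it reaches from about 275 to 750 mm from the base axis. Payload 10.2 kg.
Tool frame: the origin (TCP) lies midway between the tips of the shut fingers; the grasp point (between the pads) lies 19 mm behind it; z points along the fingers, y is the line along which they close (so a half turn about z gives the same grasp; the last joint's range is limited). The gripper opens to 85 mm and grips with 20 to 120 N. Pads are 22 mm wide; open, the fingers measure 114 mm over their backs; the gripper's body (76 mm by 85 mm) begins 54 mm behind the grasp point. The pads swing forward as they close: fully open they stand 13 mm farther back than shut.
Start: joints at [-1.494, 0.313, 1.498, -0, 1.331, -0.223], TCP at [155.035, -501.593, 231.294] pointing down, gripper open.
Joint ranges: [-2.94, 2.94], [-0.97, 2.17], [0.19, 2.56], [-1.23, 4.37], [0.02, 3.11], [-2.88, 2.88]. Speed limits (rad/s): [2.39, 2.39, 3.01, 3.14, 3.14, 3.14].

## Interface

Orientations are given as a unit quaternion [w, x, y, z].
In Python, from rig import sense, capture, finish_job, find_in, place_of gives the robot as it stands. The module is installed in compiled form; this text tells all that it offers.
- The arm moves only by the shell command python3 -m jog 'ROWS' [FORCE]. ROWS is JSON, a list of rows, each an object of numbers: "tx", "ty", "tz": the shift along the tool's x, y, z in mm; "ax", "ay", "az": the turn, a rotation vector about the tool's x, y, z in rad; "jaw": the closure, from -1 (fully open) to 1 (shut), so that 0 is half open. In form: [{"tx": .., "ty": .., "tz": .., "ax": .., "ay": .., "az": .., "jaw": ..}, ...]. A call has 1 to 5 rows; each row shifts and turns the commanded pose from where the row before left it, along the tool's axes as they then stand; what a row does not reach is not made up. A row lasts 1/8 s, in which the tool goes at most 62.5 mm and 10.7 degrees, less where a joint would pass 70% of its speed; a pose out of reach is approached as far as the arm can. A call with a gripper value outside its range is refused whole. The fingers move at their own pace and stop on an object; FORCE is the grip in N (left out, the last holds). Time passes only in rows, so rows that do not move let the fingers close. It gives the time, the measured TCP pose, the force, the opening and the grip force at its end, in the units of the state.
- sense(): the state, without advancing time (a new reading comes with each control period).
- capture(name): name is "scene" or "top" or "wrist"; returns a dict with "color" (420x560x3 uint8, red, green, blue), "depth" (420x560 float32, mm along the optical axis (not along the pixel's ray), 0 where there is no reading), "fx", "fy", "cx", "cy" (pixels), "camera_from_world" (4x4, takes a point from world to camera coordinates); the wrist camera has in their place "mount" (4x4, takes a point from camera to tool coordinates, whose origin is the TCP and whose axes are the flange's). Camera axes: x right, y up, looking along -z (the intrinsics and any distortion apply to the point x, -y, -z); pixel columns grow to the right and rows downward; lengths in mm; the calibration is good to about 2 mm. A picture is of the moment at which its call begins: read the wrist's pose just before it.
- finish_job(): hands the job in; it is judged then, once.
Trained networks look in the newest picture that a camera, given by its name, has taken for a name from the list of things; names that differ only in an ending like _2 or _b are one class to them, and where a whole thing is asked for, a point or a joint stands for the part that bears it (a point fixed in the world has none). Each returns a list of dicts, best first, with "conf" (0 to 1); they miss things now and then, are a little off and sometimes report something else, mostly with a low value. They report only what shows in the picture. A call takes as long as a camera call. They do not tell look-alikes from the thing itself.
- find_in(query, camera): "centre" ([column, row] in pixels, amid what is visible of it).
- place_of(query, camera): "centre" ([column, row] in pixels: a listed point, or the origin of a listed thing).
The state is a dict: "time_s": time; "joints": joint angles; "dq": joint speeds; "tau": joint torques, N m; "eef_pos": TCP position; "ee_rot": TCP orientation; "force": force on the tool from outside, world axes, zero at the start; "wrist_torque": the same for the moment, N m; "grip_width": opening from 0.0 (shut) to 1.0 (fully open); "grip_force": force on a finger pad.
Only numpy, scipy, OpenCV 4.12 (cv2) and the standard library are available. Lean on these libraries where they do the work, as an engineer would, in place of code of your own. Each camera call takes 0.05 s, during which the arm holds its last target. There are 200 camera calls.

## Task

Make up the two kits from the stock standing close beside the trays. In the grey tray with three round pockets, put the jar of swabs in the largest pocket at one end, the lens barrel in the middle pocket and the loupe in the smallest pocket at the other end; in the grey tray with two pockets, lay the tape roll flat in the round pocket and stand the date stamp in the rectangular one. Everything must sit upright on its pocket's floor, and the blower, the pump bottle and the brush stay where they are.

Things in the scene. Friction and masses are not known exactly. Their poses are not given: they have to be found in the camera images.
- jar_center (a point): Clear acrylic jar with white swabs standing in it, upright: round body 58 mm across and 70 mm high, 84 mm to the tops of the swabs, about 0.1 kg. The point is on its axis, 42 mm above its underside; z is up. Grasp it across the body.
- lens_center (a point): Black lens barrel standing upright: a short cylinder 53 mm across, 34 mm high. The point is at its centre, 17 mm above its underside; z is up. Grasp it across its sides. It stands beside the trays (other barrels, far off at the right, are not meant).
- loupe_center (a point): Black eye loupe, a small waisted cup 36 mm across at its widest and 36 mm high, standing on end. The point is on its axis, 18 mm above its underside; z is up. Grasp it across its sides.
- tape_center (a point): Cream tape roll lying flat: 66 mm across, 24 mm high, with a brown core hole in the middle, beside the trays. The point is at its centre, 12 mm above its underside; z is up. Grasp it across its whole width.
- stamp_center (a point): Date stamp standing upright, 62 mm high: grey foot 26 mm along its x axis by 44 mm along its y axis, 12 mm high; neck 15 mm thick; round wooden knob 26 mm across, from 33 to 62 mm above the underside. The point: on its axis, 31 mm above the underside, z up. Grasp the knob from any side. At the start its y axis lies within 60 degrees of world x. (Another stamp, far off at the right, is not meant.)
- inspection_tray: Three-pocket grey plastic tray, a slab 230 mm along its x axis, 96 mm along y, 9 mm high, with a finger lip at each end; fixed. Origin: centre of its underside, z up. Round pockets on its x axis, 6 mm deep (floor 3 mm above the underside): 74 mm wide at x = -70 mm (jar), 69 mm wide at x = +12 mm (lens barrel), 52 mm wide at x = +80 mm (loupe).
- dispatch_tray: Two-pocket grey plastic tray, a slab 172 mm along its x axis, 96 mm along y, 9 mm high, with a finger lip at each end; fixed. Origin: centre of its underside, z up. Pockets on its x axis, 6 mm deep (floor 3 mm above the underside): round, 82 mm wide, at x = -38 mm (tape roll); rectangular, 60 mm along x by 42 along y, at x = +46 mm (stamp, long side of its foot along tray x, either way round).
- blower: Black rubber air blower with a red nozzle, 119 mm long along its y axis, 47 mm high, lying on the bench to the right of the work. A bystander: leave it alone. Origin under its middle.
- bottle: White pump bottle with a steel cup on top, 62 mm wide and 146 mm high, standing behind the work. A bystander: leave it alone. Origin at the centre of its underside.
- brush: Flat lens brush with a wooden handle, 138 mm long along its y axis, 20 mm wide, 8 mm high, lying on the bench behind the work. A bystander: leave it alone. Origin under its middle.
There are look-alikes about, which are no part of the job. What is shaped like the part that bears tape_center but purple is not meant.

How it is judged (in metres and radians):
At the end, for the whole second after the job is handed in: Each thing is released, upright (0.1 rad), at rest on the floor of its own pocket: centre within 12 mm of the pocket centre along both tray axes and within 3 mm of its seated height. Blower, bottle and brush moved less than 15 mm (x of jar_center in the frame of inspection_tray between -0.082 and -0.058 m and y of jar_center in the frame of inspection_tray between -0.012 and 0.012 m and z of jar_center in the frame of inspection_tray between 0.042 and 0.048 m and angle between each of jar_center, lens_center, loupe_center, tape_center, stamp_center's own z axis and vertical below 0.1 rad and linear speed of each of jar, lens, loupe, tape, stamp below 0.02 m/s and angular speed of each of jar, lens, loupe, tape, stamp below 0.2 rad/s and x of lens_center in the frame of inspection_tray between 0 and 0.024 m and y of lens_center in the frame of inspection_tray between -0.012 and 0.012 m and z of lens_center in the frame of inspection_tray between 0.017 and 0.023 m and x of loupe_center in the frame of inspection_tray between 0.068 and 0.092 m and y of loupe_center in the frame of inspection_tray between -0.012 and 0.012 m and z of loupe_center in the frame of inspection_tray between 0.018 and 0.024 m and x of tape_center in the frame of dispatch_tray between -0.05 and -0.026 m and y of tape_center in the frame of dispatch_tray between -0.012 and 0.012 m and z of tape_center in the frame of dispatch_tray between 0.012 and 0.018 m and x of stamp_center in the frame of dispatch_tray between 0.034 and 0.058 m and y of stamp_center in the frame of dispatch_tray between -0.012 and 0.012 m and z of stamp_center in the frame of dispatch_tray between 0.031 and 0.037 m and distance of each of blower, bottle, brush from where it was at the start of the episode below 0.015 m); the robot touches nothing.
It fails at once if the blower was knocked away (distance of blower from where it was at the start of the episode above 0.03 m).
It fails at once if the pump bottle was knocked away (distance of bottle from where it was at the start of the episode above 0.03 m).
It fails at once if the brush was knocked away (distance of brush from where it was at the start of the episode above 0.03 m).
It also fails if it takes over 112 s, if anything falls off the work surface, if the arm or the gripper's body presses on something with over 40 N, if the wrist force passes 120 N, or if a joint passes its speed limit or range.

## Working session

There is one attempt and no reset: what is moved stays moved. The work goes in short steps, Python scripts to look and compute and a shell command to move; the robot and the scene stay as the last step left them, time stands still between calls to the robot, and variables do not carry over. Pictures are saved under pics/ and viewed, at most 14 in all, crops included, and the job is handed in when it is done.

```bash
mkdir -p pics; python3 - <<'E'
from rig import *
import cv2
print(sense())
for n in ("scene","top"):
    c=capture(n); cv2.imwrite(f"pics/{n}0.png",c["color"][:,:,::-1])
    print(n,c["fx"],c["fy"],c["cx"],c["cy"],c["camera_from_world"].tolist() if hasattr(c["camera_from_world"],'tolist') else c["camera_from_world"],[k for k in c])
E
```

```text
{'time_s': 0.0, 'joints': array([-1.49442410e+00,  3.13462977e-01,  1.49838836e+00,  2.41579532e-05,
        1.33101535e+00, -2.23398803e-01]), 'dq': array([ 0.00033108, -0.00119496, -0.00113965, -0.00146263, -0.00023789,
       -0.00046534]), 'tau': array([ 1.67652928e-03, -4.12263215e+01, -2.59736288e+01, -9.13281951e-05,
        4.31714943e-03, -8.38993088e-06]), 'eef_pos': array([ 155.00927918, -501.34268991,  230.746779  ]), 'ee_rot': array([-6.34434057e-04,  9.88788409e-01,  1.49322056e-01,  5.84868722e-05]), 'force': array([-0.7103231 ,  0.59534876,  0.02070805]), 'wrist_torque': array([-0.01942627, -0.01944458,  0.04006524]), 'grip_force': 0.0, 'grip_width': 0.9985836306811622}
scene 515.0847399701406 515.0847399701406 288.31343082967703 207.64588467905136 [[-0.592930185530985, -0.8051851230098731, 0.010522013579496253, 141.99660437421352], [0.4516417392481973, -0.321709640815184, 0.8321794556316734, -385.80883135122497], [-0.6666734841397662, 0.4981764995361992, 0.5544065663886064, -1120.1881809777653], [0.0, 0.0, 0.0, 1.0]] ['color', 'depth', 'fx', 'fy', 'cx', 'cy', 'camera_from_world']
top 506.88404885933244 506.88404885933244 272.48163246775823 202.16901869549247 [[0.015278039968774406, -0.9998783201584571, -0.0031506145138050392, -243.74451913338362], [0.988828145117488, 0.014641777901320817, 0.14833919833744819, -557.5087133957369], [-0.14827501784933605, -0.005381748506801581, 0.9889315223334672, -1212.6337053143316], [0.0, 0.0, 0.0, 1.0]] ['color', 'depth', 'fx', 'fy', 'cx', 'cy', 'camera_from_world']
```

View pics/top0.png

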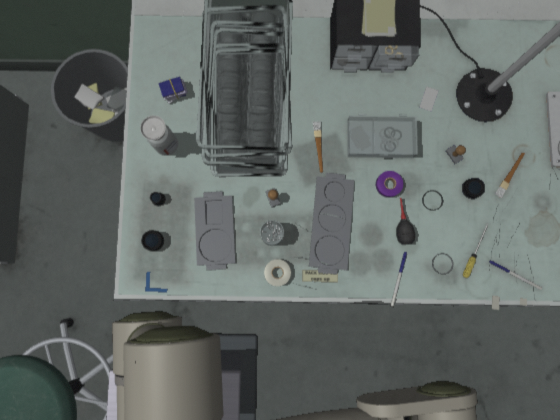

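View pics/scene0.png

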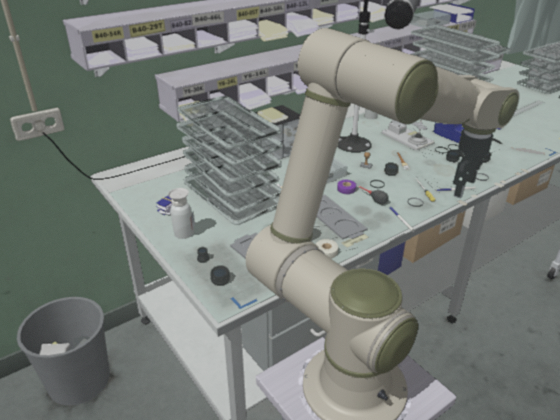

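The top view shows these candidates:
- **Tape:** cream (278,273), against the purple one (390,184).
- **Stamp:** (273,197), against the far-right one (456,152).
- **Lens:** (152,240), against the far-right barrel (473,188).
- **Loupe:** (157,199), with no look-alike nearby.
- **Jar:** (273,233).

The trays are at (215,230) with two pockets and (331,220) with three. The scene view agrees: loupe (203,255), lens (220,275), cream tape (327,246).

I choose the ones beside the trays, and will check them in one crop and compute positions.

```bash
cat > h.py <<'E'
import numpy as np, cv2
from rig import *
def ray(c,u,v,T=None):
    M=np.linalg.inv(c["camera_from_world"]) if T is None else T
    d=M[:3,:3]@np.array([(u-c["cx"])/c["fx"],-(v-c["cy"])/c["fy"],-1.0]); return M[:3,3],d
def atz(c,u,v,z,T=None):
    o,d=ray(c,u,v,T); return o+d*(z-o[2])/d[2]
def full(c,T=None):
    M=np.linalg.inv(c["camera_from_world"]) if T is None else T
    v,u=np.mgrid[:420,:560]; D=c["depth"]
    P=np.stack([(u-c["cx"])/c["fx"]*D,-(v-c["cy"])/c["fy"]*D,-D],-1)
    W=P@M[:3,:3].T+M[:3,3]; W[D==0]=np.nan; return W
def wT(c,s):
    from scipy.spatial.transform import Rotation as R
    q=s["ee_rot"]; T=np.eye(4); T[:3,:3]=R.from_quat(np.r_[q[1:],q[0]]).as_matrix(); T[:3,3]=s["eef_pos"]; return T@c["mount"]
E
python3 - <<'E'
from h import *
c=capture("top")
Z=dict(jar_center=42,lens_center=17,loupe_center=18,tape_center=12,stamp_center=31,inspection_tray=0,dispatch_tray=0,blower=0,bottle=0,brush=0)
for n,z in Z.items():
    print(n,[(np.round(r["centre"],1).tolist(),round(r["conf"],2),np.round(atz(c,*r["centre"],z)[:2],1).tolist()) for r in place_of(n,"top")[:3]])
for n,p in dict(insp_big=(329,248),insp_mid=(332,214),insp_small=(335,190),d_round=(215,245),d_rect=(213,211)).items(): print(n,atz(c,*p,3).round(0))
W=full(c); h=W[...,2]; print(h[240,152],h[233,273],h[273,278],h[197,273],h[220,300],h[228,215])
im=c["color"][165:295,130:370,::-1]; cv2.imwrite("pics/crop.png",cv2.resize(im,None,fx=3.3,fy=3.3,interpolation=cv2.INTER_CUBIC))
E
```

```text
jar_center [([272.7, 230.2], 0.96, [491.5, -236.9])]
lens_center [([151.8, 239.9], 0.58, [465.1, 64.5])]
loupe_center [([153.8, 197.4], 0.47, [572.3, 64.7])]
tape_center [([386.6, 186.1], 0.98, [611.1, -524.6]), ([276.0, 273.5], 0.56, [386.8, -246.6]), ([268.6, 194.3], 0.4, [585.5, -225.0])]
stamp_center [([269.0, 192.0], 0.59, [588.2, -226.2])]
inspection_tray [([329.8, 223.9], 0.9, [513.7, -381.4])]
dispatch_tray [([216.4, 231.2], 0.82, [490.8, -94.1])]
blower [([269.6, 192.9], 0.22, [591.2, -227.4])]
bottle [([168.3, 145.1], 0.67, [713.4, 38.2])]
brush []
insp_big [ 452. -379.    3.]
insp_mid [ 539. -387.    3.]
insp_small [ 601. -395.    3.]
d_round [456. -92.   3.]
d_rect [542. -84.   3.]
32.73917410021568 77.55842188152428 -0.15613914895720882 58.650457763975965 0.991451877325062 4.338408257788615
```

View pics/crop.png

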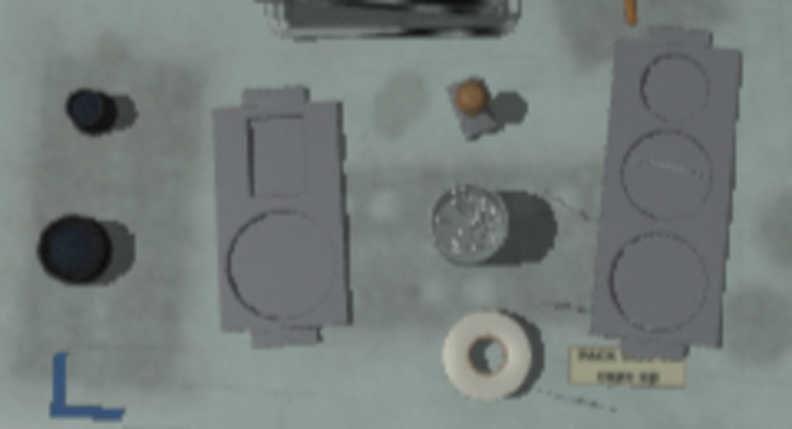

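The crop confirms the choices: loupe (92,111), lens (75,249), stamp (472,98), jar (469,224) and cream tape (487,354), all beside the two grey trays. Next I refine the numbers.

```bash
python3 - <<'E'
from h import *
c=capture("top"); W=full(c); h=W[...,2]
f=lambda x,y,z:atz(c,130+(x+.5)/3.3-.5,165+(y+.5)/3.3-.5,z)[:2]
b,m,s=f(659,281,9),f(667,175,9),f(675,87,9); r,q=f(282,265,9),f(277,155,9)
print("insp",b,m,s,np.linalg.norm(m-b),np.linalg.norm(s-m),np.degrees(np.arctan2(*(s-b)[::-1])))
print("disp",r,q,np.linalg.norm(q-r),np.degrees(np.arctan2(*(q-r)[::-1])))
for nm,x,y,hh in (("jar",469,224,70),("lens",75,249,34),("loupe",92,111,36),("tape",487,354,24),("stamp",472,98,62)): 
    print(nm,f(x,y,hh))
for nm,(u0,u1,v0,v1),z0,z1 in (("jar",(255,292,215,250),60,90),("lens",(135,170,225,258),25,45),("loupe",(145,170,185,212),28,45),("tape",(260,298,256,292),18,32),("stampknob",(262,290,182,208),48,70)):
    P=W[v0:v1,u0:u1].reshape(-1,3); P=P[(P[:,2]>z0)&(P[:,2]<z1)]; lo,hi=np.percentile(P[:,:2],[3,97],0); print(nm,len(P),((lo+hi)/2).round(1),(hi-lo).round(1),np.median(P[:,2]).round(1))
m=(h>20)&(W[...,0]<760)&(W[...,0]>600)&(W[...,1]<80)&(W[...,1]>-450)
for y in range(60,-440,-30):
    k=m&(abs(W[...,1]-y)<15); print(y,(W[k][:,0].min().round(),W[k][:,2].max().round()) if k.any() else None,end=' ')
E
```

```text
insp [ 447.56216236 -379.24302252] [ 528.54819715 -385.47181682] [ 596.9685083  -391.78023878] 81.22521596427933 68.71051714535143 -4.796654562003456
disp [455.35964584 -92.98741612] [539.5371174  -86.44788674] 84.43110897626073 4.442238012163541
jar [ 483.25938425 -234.91282475]
lens [463.37142014  58.94832038]
loupe [567.42124291  50.8872055 ]
tape [ 390.5697127  -249.54390225]
stamp [ 577.27542705 -235.63689152]
jar 145 [ 485.  -234.3] [53.7 54.9] 71.7
lens 333 [463.6  61.6] [44.5 46.6] 30.5
loupe 107 [569.7  56.6] [26.4 26. ] 32.7
tape 478 [ 389.1 -249. ] [56.1 58.8] 24.2
stampknob 85 [ 578.  -235.2] [22.1 22. ] 58.4
60 (np.float64(684.0), np.float64(150.0)) 30 (np.float64(680.0), np.float64(150.0)) 0 (np.float64(700.0), np.float64(94.0)) -30 None -60 (np.float64(638.0), np.float64(140.0)) -90 (np.float64(616.0), np.float64(299.0)) -120 (np.float64(615.0), np.float64(316.0)) -150 (np.float64(616.0), np.float64(316.0)) -180 (np.float64(617.0), np.float64(311.0)) -210 (np.float64(617.0), np.float64(315.0)) -240 (np.float64(617.0), np.float64(311.0)) -270 (np.float64(621.0), np.float64(298.0)) -300 None -330 None -360 None -390 None -420 (np.float64(687.0), np.float64(52.0))
```

```bash
python3 - <<'E'
from h import *
for n in("top","scene"):
    c=capture(n); W=full(c); m=(W[...,1]<-170)&(W[...,1]>-290)&(W[...,0]>595)&(W[...,0]<800)
    for z in range(20,330,25):
        k=m&(abs(W[...,2]-z)<12.5); print(n,z,np.percentile(W[k][:,0],[0,2,10]).round() if k.sum()>4 else None,k.sum())
E
python3 -m jog '[{"tz":-30,"jaw":-1},{"tz":0}]' 40
```

```text
top 20 [595. 595. 597.] 21
top 45 None 0
top 70 [618. 618. 619.] 14
top 95 [616. 617. 619.] 338
top 120 [625. 625. 625.] 7
top 145 [623. 624. 624.] 66
top 170 [619. 619. 619.] 10
top 195 [617. 618. 620.] 435
top 220 None 4
top 245 [628. 629. 631.] 370
top 270 None 3
top 295 [629. 631. 644.] 3324
top 320 [679. 682. 689.] 685
scene 20 [627. 629. 630.] 71
scene 45 [621. 627. 633.] 184
scene 70 [617. 618. 619.] 77
scene 95 [616. 619. 624.] 294
scene 120 [626. 626. 627.] 46
scene 145 [623. 625. 628.] 264
scene 170 [616. 618. 620.] 36
scene 195 [614. 618. 622.] 394
scene 220 [629. 630. 632.] 22
scene 245 [627. 631. 634.] 422
scene 270 [633. 633. 634.] 9
scene 295 [623. 630. 634.] 757
scene 320 [678. 680. 687.] 115schema error: expected keys tx, ty, tz, ax, ay, az, jaw
```

```bash
cat >> h.py <<'E'
def to(x,y,z,yaw=None):
    from scipy.spatial.transform import Rotation as R
    s=sense(); q=s["ee_rot"]; M=R.from_quat(np.r_[q[1:],q[0]])
    w=np.arctan2(M.as_matrix()[1,0],M.as_matrix()[0,0])
    az=0 if yaw is None else w-yaw
    print("t",round(s["time_s"],2),"pos",s["eef_pos"].round(1),"yaw",round(w,3),"tilt",M.as_matrix()[:2,2].round(3),"F",s["force"].round(1),"w",round(s["grip_width"],3),"gf",round(s["grip_force"],1))
    M2=M*R.from_rotvec([0,0,az]); print("  az",round(az,3),"then shift",M2.inv().apply(np.array([x,y,z])-s["eef_pos"]).round(1))
if __name__=="__main__":
    import sys; to(*map(float,sys.argv[1:]))
E
python3 -m jog '[{"tx":0,"ty":0,"tz":0,"ax":0,"ay":0,"az":0.11,"jaw":-1},{"tx":0,"ty":0,"tz":0,"ax":0,"ay":0,"az":0.11,"jaw":-1},{"tx":0,"ty":0,"tz":0,"ax":0,"ay":0,"az":0,"jaw":-1}]' 40
python3 h.py 389 -249 120 0.078
```

```text
time_s: 1.18
eef_pos: [155.0, -501.6, 231.3]
ee_rot: [0.0, 0.999, 0.04, -0.0]
force: [-0.2, 0.0, 1.4]
grip_width: 1.0
grip_force: 0.0
t 1.18 pos [ 155.  -501.6  231.3] yaw 0.081 tilt [-0. -0.] F [-0.2  0.   1.4] w 1.0 gf 0.0
  az 0.003 then shift [ 252.9 -233.6  111.3]
```

```bash

python3 -m jog '[{"tx":36,"ty":-33,"tz":0,"ax":0,"ay":0,"az":0,"jaw":-1},{"tx":36,"ty":-33,"tz":0,"ax":0,"ay":0,"az":0,"jaw":-1},{"tx":36,"ty":-33,"tz":0,"ax":0,"ay":0,"az":0,"jaw":-1},{"tx":36,"ty":-33,"tz":0,"ax":0,"ay":0,"az":0,"jaw":-1},{"tx":36,"ty":-33,"tz":0,"ax":0,"ay":0,"az":0,"jaw":-1}]'
python3 -m jog '[{"tx":36,"ty":-34,"tz":0,"ax":0,"ay":0,"az":0,"jaw":-1},{"tx":36,"ty":-34,"tz":0,"ax":0,"ay":0,"az":0,"jaw":-1},{"tx":0,"ty":0,"tz":0,"ax":0,"ay":0,"az":0,"jaw":-1},{"tx":0,"ty":0,"tz":0,"ax":0,"ay":0,"az":0,"jaw":-1}]'
cat > wv.py <<'E'
from h import *
import sys
s=sense(); c=capture("wrist"); T=wT(c,s); cv2.imwrite(sys.argv[1],c["color"][:,:,::-1]); np.savez("w.npz",T=T,**{k:c[k] for k in("color","depth","fx","fy","cx","cy")})
E
python3 wv.py pics/w1.png; python3 h.py 389 -249 120 0.078; python3 -c "
from h import *
w=np.load('w.npz'); print(w['T'][:3,3], w['T'][:3,:3].round(2).tolist(),w['fx'])"
```

```text
time_s: 1.8
eef_pos: [322.2, -321.5, 231.5]
ee_rot: [0.0, 0.999, 0.041, 0.0]
force: [0.0, -2.0, 0.8]
grip_width: 1.001
grip_force: 0.0
time_s: 2.3
eef_pos: [387.5, -249.6, 231.3]
ee_rot: [0.0, 0.999, 0.041, -0.0]
force: [-0.5, 0.9, -0.4]
grip_width: 1.002
grip_force: 0.0
t 2.35 pos [ 387.2 -249.9  231.3] yaw 0.08 tilt [-0. -0.] F [ 0.1 -0.8  0.6] w 1.001 gf 0.0
  az 0.002 then shift [  1.9  -0.8 111.3]
[ 460.4768553  -242.76897477  374.06740376] [[0.08, 0.95, 0.29], [-1.0, 0.08, 0.02], [0.0, -0.29, 0.96]] 313.8446130398601
```

View pics/w1.png

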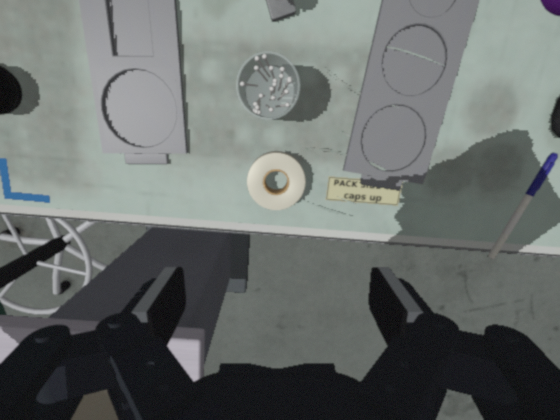

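The wrist view shows tape (276,181), jar (268,86), dispatch round pocket (139,107), and inspection pockets big (393,137) and middle (415,60). I compare these with the top view.

```bash
python3 - <<'E'
from h import *
w=dict(np.load('w.npz')); T=w.pop('T')
for n,u,v,z in(("tape",276,181,24),("jar",268,86,70),("dr",139,107,9),("ib",393,137,9),("im",415,60,9)): print(n,atz(w,u,v,z,T).round(1))
W=full(w,T)
for nm,x,y,r,z0,z1 in (("tape",389,-249,45,18,32),("jar",485,-235,45,60,80)):
    P=W[(np.hypot(W[...,0]-x,W[...,1]-y)<r)&(W[...,2]>z0)&(W[...,2]<z1)]; lo,hi=np.percentile(P[:,:2],[2,98],0); print(nm,len(P),((lo+hi)/2).round(1),(hi-lo).round(1),np.median(P[:,2]).round(1))
k=(abs(W[...,0]-400)<60)&(abs(W[...,1]+200)<40); print(np.nanmedian(W[k][:,2]))
E
```

```text
tape [ 391.6 -247.9   24. ]
jar [ 486.7 -232.9   70. ]
dr [458.7 -90.8   9. ]
ib [ 449.9 -376.1    9. ]
im [ 530.3 -384.3    9. ]
tape 2243 [ 391.3 -247.4] [60.  59.4] 24.2
jar 989 [ 486.8 -232.5] [55.2 55.1] 70.1
298.8297312403415
```

```bash

python3 -m jog '[{"tx":1,"ty":-0.5,"tz":57,"ax":0,"ay":0,"az":0,"jaw":-1},{"tx":1,"ty":-0.5,"tz":57,"ax":0,"ay":0,"az":0,"jaw":-1},{"tx":1,"ty":-0.5,"tz":57,"ax":0,"ay":0,"az":0,"jaw":-1},{"tx":0,"ty":0,"tz":40,"ax":0,"ay":0,"az":0,"jaw":-1},{"tx":0,"ty":0,"tz":0,"ax":0,"ay":0,"az":0,"jaw":-1}]'
python3 h.py 391 -248 4 0.078
```

```text
time_s: 2.98
eef_pos: [388.9, -247.3, 18.6]
ee_rot: [-0.002, 0.999, 0.039, -0.002]
force: [-0.2, -0.2, 1.0]
grip_width: 0.996
grip_force: 0.0
t 2.98 pos [ 388.9 -247.3   18.6] yaw 0.079 tilt [-0.004  0.004] F [-0.2 -0.2  1. ] w 0.996 gf 0.0
  az 0.001 then shift [ 2.1  0.9 14.6]
```

```bash

python3 -m jog '[{"tx":0.5,"ty":0.5,"tz":16,"ax":0,"ay":0,"az":0,"jaw":-1},{"tx":0,"ty":0,"tz":0,"ax":0,"ay":0,"az":0,"jaw":-1},{"tx":0,"ty":0,"tz":0,"ax":0,"ay":0,"az":0,"jaw":0.4},{"tx":0,"ty":0,"tz":0,"ax":0,"ay":0,"az":0,"jaw":0.4},{"tx":0,"ty":0,"tz":0,"ax":0,"ay":0,"az":0,"jaw":0.4}]' 40
python3 h.py 391 -248 4 0.078
python3 -m jog '[{"tx":0,"ty":0,"tz":0,"ax":0,"ay":0,"az":0,"jaw":0.4},{"tx":0,"ty":0,"tz":0,"ax":0,"ay":0,"az":0,"jaw":0.4},{"tx":0,"ty":0,"tz":-30,"ax":0,"ay":0,"az":0,"jaw":0.4},{"tx":0,"ty":0,"tz":-50,"ax":0,"ay":0,"az":0,"jaw":0.4},{"tx":0,"ty":0,"tz":-50,"ax":0,"ay":0,"az":0,"jaw":0.4}]'
python3 h.py 457.5 -91.5 134 0.078
```

```text
time_s: 3.6
eef_pos: [391.6, -248.9, 6.0]
ee_rot: [0.001, 0.999, 0.04, 0.001]
force: [-3.5, -1.2, 10.6]
grip_width: 0.737
grip_force: 43.1
t 3.6 pos [ 391.6 -248.9    6. ] yaw 0.08 tilt [ 0.002 -0.002] F [-3.5 -1.2 10.6] w 0.737 gf 43.1
  az 0.002 then shift [-0.5 -0.9  2. ]
time_s: 4.22
eef_pos: [390.9, -247.9, 136.7]
ee_rot: [0.0, 0.999, 0.04, 0.0]
force: [0.4, -0.1, 0.3]
grip_width: 0.734
grip_force: 46.4
t 4.22 pos [ 390.9 -247.9  136.7] yaw 0.08 tilt [ 0.001 -0.001] F [ 0.4 -0.1  0.3] w 0.734 gf 46.4
  az 0.002 then shift [  78.5 -150.8    2.7]
```

```bash

python3 -m jog '[{"tx":20,"ty":-38,"tz":0,"ax":0,"ay":0,"az":0,"jaw":0.4},{"tx":20,"ty":-38,"tz":0,"ax":0,"ay":0,"az":0,"jaw":0.4},{"tx":20,"ty":-38,"tz":0,"ax":0,"ay":0,"az":0,"jaw":0.4},{"tx":18.5,"ty":-37,"tz":0,"ax":0,"ay":0,"az":0,"jaw":0.4},{"tx":0,"ty":0,"tz":0,"ax":0,"ay":0,"az":0,"jaw":0.4}]'
python3 -m jog '[{"tx":0,"ty":0,"tz":40,"ax":0,"ay":0,"az":0,"jaw":0.4},{"tx":0,"ty":0,"tz":40,"ax":0,"ay":0,"az":0,"jaw":0.4},{"tx":0,"ty":0,"tz":20,"ax":0,"ay":0,"az":0,"jaw":0.4},{"tx":0,"ty":0,"tz":0,"ax":0,"ay":0,"az":0,"jaw":0.4},{"tx":0,"ty":0,"tz":0,"ax":0,"ay":0,"az":0,"jaw":0.4}]'
python3 wv.py pics/w2.png; python3 h.py 457.5 -91.5 9 0.078
```

```text
time_s: 4.85
eef_pos: [457.8, -89.4, 135.2]
ee_rot: [0.0, 0.999, 0.042, 0.001]
force: [0.3, -0.1, -0.3]
grip_width: 0.734
grip_force: 46.4
time_s: 5.48
eef_pos: [457.8, -91.9, 35.5]
ee_rot: [0.0, 0.999, 0.04, 0.001]
force: [0.1, -0.2, -0.8]
grip_width: 0.739
grip_force: 46.4
t 5.53 pos [457.9 -91.8  35.5] yaw 0.079 tilt [ 0.002 -0.001] F [ 0.7  0.8 -0.2] w 0.737 gf 46.4
  az 0.001 then shift [-0.4 -0.4 26.5]
```

View pics/w2.png

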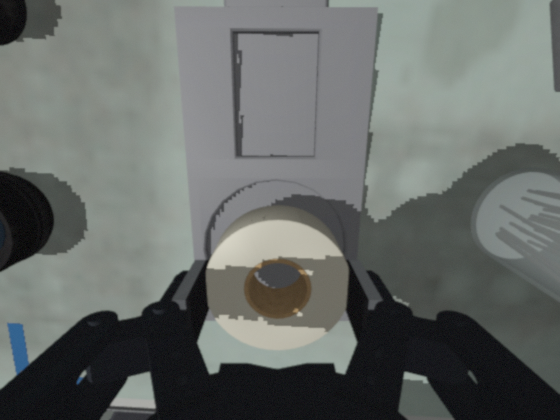

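Tape is held level over the round pocket (pocket rim about (207–343,180+)), and the rectangular pocket is centred near (277,94). I lower it and release.

```bash
python3 - <<'E'
from h import *
w=dict(np.load('w.npz')); T=w.pop('T')
for p in((236,31),(320,30),(316.5,157),(237,157),(277,94),(275,180)): print(atz(w,*p,9,T).round(1))
E
python3 -m jog '[{"tx":0,"ty":0,"tz":16,"ax":0,"ay":0,"az":0,"jaw":0.4},{"tx":0,"ty":0,"tz":10,"ax":0,"ay":0,"az":0,"jaw":0.4},{"tx":0,"ty":0,"tz":0,"ax":0,"ay":0,"az":0,"jaw":0.4},{"tx":0,"ty":0,"tz":0,"ax":0,"ay":0,"az":0,"jaw":0.4}]'
```

```text
[568.8 -62.8   9. ]
[ 572.4 -102.9    9. ]
[ 512.3 -108.3    9. ]
[508.9 -65.9   9. ]
[542.1 -84.7   9. ]
[498.1 -87.1   9. ]
time_s: 6.02
eef_pos: [457.6, -91.4, 8.7]
ee_rot: [0.0, 0.999, 0.04, 0.0]
force: [0.4, -0.5, 0.2]
grip_width: 0.742
grip_force: 51.0
```

```bash

python3 -m jog '[{"tx":0,"ty":0,"tz":1,"ax":0,"ay":0,"az":0,"jaw":0.4},{"tx":0,"ty":0,"tz":0,"ax":0,"ay":0,"az":0,"jaw":0.4}]'
python3 -m jog '[{"tx":0,"ty":0,"tz":0,"ax":0,"ay":0,"az":0,"jaw":-1},{"tx":0,"ty":0,"tz":0,"ax":0,"ay":0,"az":0,"jaw":-1},{"tx":0,"ty":0,"tz":-10,"ax":0,"ay":0,"az":0,"jaw":-1},{"tx":0,"ty":0,"tz":-50,"ax":0,"ay":0,"az":0,"jaw":-1},{"tx":0,"ty":0,"tz":-60,"ax":0,"ay":0,"az":0,"jaw":-1}]'
python3 -m jog '[{"tx":0,"ty":0,"tz":-50,"ax":0,"ay":0,"az":0,"jaw":-1},{"tx":0,"ty":0,"tz":0,"ax":0,"ay":0,"az":0,"jaw":-1},{"tx":0,"ty":0,"tz":0,"ax":0,"ay":0,"az":0,"jaw":-1}]'
python3 wv.py pics/w3.png; python3 h.py 465.5 62 160 0.078
```

```text
time_s: 6.28
eef_pos: [457.7, -91.4, 8.5]
ee_rot: [0.0, 0.999, 0.04, 0.001]
force: [-4.2, 1.8, 15.3]
grip_width: 0.735
grip_force: 52.9
time_s: 6.9
eef_pos: [456.7, -91.0, 128.8]
ee_rot: [-0.0, 0.999, 0.04, -0.001]
force: [0.7, -0.7, -0.2]
grip_width: 0.997
grip_force: 0.0
time_s: 7.28
eef_pos: [456.8, -91.0, 176.8]
ee_rot: [-0.0, 0.999, 0.04, -0.0]
force: [-0.3, -0.2, -0.1]
grip_width: 1.003
grip_force: 0.0
t 7.33 pos [456.7 -90.9 176.3] yaw 0.08 tilt [-0.002  0.001] F [ 0.5  0.  -0.3] w 1.0 gf 0.0
  az 0.002 then shift [  20.7 -151.8   16.4]
```

View pics/w3.png

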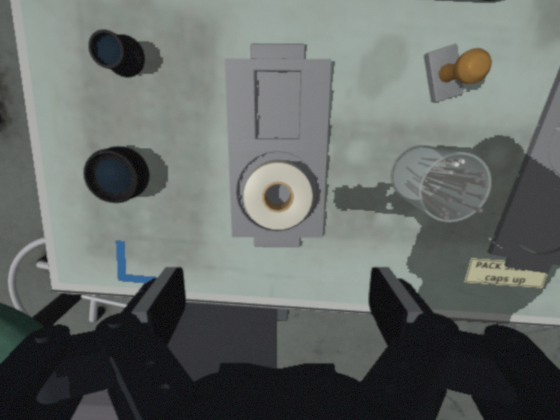

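Tape is in its pocket (278,195). Lens rim is at (110,175), loupe rim (107,50), stamp foot left edge from (426,53) to (436,102), and knob (473,66).

```bash
python3 - <<'E'
from h import *
w=dict(np.load('w.npz')); T=w.pop('T')
print("tape",atz(w,278,195,27,T).round(1),"lens",atz(w,110,175,34,T).round(1),"loupe",atz(w,107,50,36,T).round(1),"knob",atz(w,473,66,48,T).round(1))
a,b,d=atz(w,426,53,12,T),atz(w,436,102,12,T),atz(w,458,44,12,T); print(a,b,d,np.linalg.norm(a-b),np.degrees(np.arctan2(*(a-b)[:2][::-1])))
W=full(w,T)
for nm,x,y,r,z0,z1 in (("tape",457,-91,45,22,40),("lens",465,62,45,25,45),("loupe",571,57,35,28,45),("knob",579,-234,20,48,70)):
    P=W[(np.hypot(W[...,0]-x,W[...,1]-y)<r)&(W[...,2]>z0)&(W[...,2]<z1)]; lo,hi=np.percentile(P[:,:2],[2,98],0); print(nm,len(P),((lo+hi)/2).round(1),(hi-lo).round(1),np.median(P[:,2]).round(1))
im=w['color'][15:125,390:530,::-1]; cv2.imwrite("pics/st.png",cv2.resize(im,None,fx=5,fy=5,interpolation=cv2.INTER_CUBIC))
E
```

```text
tape [458.8 -91.4  27. ] lens [466.9  64.   34. ] loupe [570.9  57.8  36. ] knob [ 580.9 -236.2   48. ]
[ 594.71260028 -211.97556786   12.        ] [ 555.027827   -230.16971637   12.        ] [ 604.04750859 -238.48022171   12.        ] 43.65670933471409 24.629881007902146
tape 3091 [457.8 -90.9] [59.9 59.3] 27.2
lens 2551 [466.2  63. ] [45.8 46.6] 30.4
loupe 1248 [571.5  58.4] [26.3 26.9] 31.7
knob 1027 [ 579.7 -231.2] [22.6 20.4] 59.1
```

View pics/st.png

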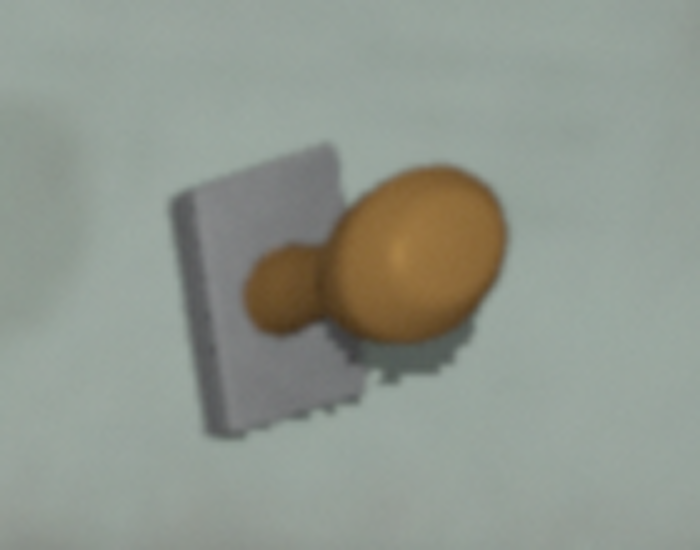

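The crop shows the stamp foot's top corners at (192,193), (330,147) and (232,430), with the neck at (285,290). Next I pick the lens at (466.5,63.5).

```bash
python3 - <<'E'
from h import *
w=dict(np.load('w.npz')); T=w.pop('T')
a,d,b=[atz(w,390+x/5-.4,15+y/5-.4,12,T) for x,y in((192,193),(330,147),(232,430))]
print(a,b,d,np.linalg.norm(a-b),np.linalg.norm(a-d),np.degrees(np.arctan2(*(a-b)[:2][::-1])),np.degrees(np.arctan2(*(d-a)[:2][::-1])),"centre",(b+d)/2)
E
python3 -m jog '[{"tx":7,"ty":-51,"tz":0,"ax":0,"ay":0,"az":0,"jaw":-1},{"tx":7,"ty":-51,"tz":10,"ax":0,"ay":0,"az":0,"jaw":-1},{"tx":7.5,"ty":-51,"tz":20,"ax":0,"ay":0,"az":0,"jaw":-1},{"tx":0,"ty":0,"tz":40,"ax":0,"ay":0,"az":0,"jaw":-1},{"tx":0,"ty":0,"tz":0,"ax":0,"ay":0,"az":0,"jaw":-1}]'
python3 -m jog '[{"tx":0,"ty":0,"tz":40,"ax":0,"ay":0,"az":0,"jaw":-1},{"tx":0,"ty":0,"tz":0,"ax":0,"ay":0,"az":0,"jaw":-1}]'
python3 h.py 466.5 63.5 10 0.078
```

```text
[ 594.69723187 -213.77886235   12.        ] [ 556.2302106  -229.89129197   12.        ] [ 603.87737435 -236.37473052   12.        ] 41.70518088835588 24.38951156241812 22.727028838183408 -67.88930881840895 centre [ 580.05379248 -233.13301124   12.        ]
time_s: 7.95
eef_pos: [464.4, 63.5, 104.5]
ee_rot: [-0.001, 0.999, 0.04, -0.004]
force: [-0.3, 0.2, 0.5]
grip_width: 0.999
grip_force: 0.0
time_s: 8.2
eef_pos: [465.5, 62.6, 66.5]
ee_rot: [-0.0, 0.999, 0.039, -0.002]
force: [0.6, 0.9, 0.1]
grip_width: 1.004
grip_force: 0.0
t 8.2 pos [465.5  62.6  66.5] yaw 0.079 tilt [-0.004  0.001] F [0.6 0.9 0.1] w 1.004 gf 0.0
  az 0.001 then shift [ 1.3 -0.8 56.5]
```

```bash

python3 -m jog '[{"tx":1,"ty":-0.5,"tz":40,"ax":0,"ay":0,"az":0,"jaw":-1},{"tx":0,"ty":0,"tz":16,"ax":0,"ay":0,"az":0,"jaw":-1},{"tx":0,"ty":0,"tz":0,"ax":0,"ay":0,"az":0,"jaw":-1},{"tx":0,"ty":0,"tz":0,"ax":0,"ay":0,"az":0,"jaw":0.6},{"tx":0,"ty":0,"tz":0,"ax":0,"ay":0,"az":0,"jaw":0.6}]'
python3 -m jog '[{"tx":0,"ty":0,"tz":0,"ax":0,"ay":0,"az":0,"jaw":0.6},{"tx":0,"ty":0,"tz":0,"ax":0,"ay":0,"az":0,"jaw":0.6},{"tx":0,"ty":0,"tz":0,"ax":0,"ay":0,"az":0,"jaw":0.6}]'
python3 h.py 466.5 63.5 10 0.078
```

```text
time_s: 8.82
eef_pos: [468.2, 63.5, 12.5]
ee_rot: [0.0, 0.999, 0.04, 0.001]
force: [0.1, 0.2, 1.4]
grip_width: 0.603
grip_force: 1.5
time_s: 9.2
eef_pos: [468.2, 63.4, 12.8]
ee_rot: [0.0, 0.999, 0.04, 0.001]
force: [-1.8, -0.7, 10.8]
grip_width: 0.587
grip_force: 39.9
t 9.2 pos [468.2  63.4  12.8] yaw 0.08 tilt [ 0.002 -0.   ] F [-1.8 -0.7 10.8] w 0.587 gf 39.9
  az 0.002 then shift [-1.7 -0.2  2.8]
```

```bash

python3 -m jog '[{"tx":0,"ty":0,"tz":-40,"ax":0,"ay":0,"az":0,"jaw":0.6},{"tx":0,"ty":0,"tz":-60,"ax":0,"ay":0,"az":0,"jaw":0.6},{"tx":0,"ty":25,"tz":-40,"ax":0,"ay":0,"az":0,"jaw":0.6},{"tx":3,"ty":50,"tz":0,"ax":0,"ay":0,"az":0,"jaw":0.6},{"tx":3,"ty":50,"tz":0,"ax":0,"ay":0,"az":0,"jaw":0.6}]'
python3 -m jog '[{"tx":3,"ty":50,"tz":0,"ax":0,"ay":0,"az":0,"jaw":0.6},{"tx":3,"ty":50,"tz":0,"ax":0,"ay":0,"az":0,"jaw":0.6},{"tx":3,"ty":50,"tz":0,"ax":0,"ay":0,"az":0,"jaw":0.6},{"tx":3,"ty":50,"tz":0,"ax":0,"ay":0,"az":0,"jaw":0.6},{"tx":3,"ty":50,"tz":0,"ax":0,"ay":0,"az":0,"jaw":0.6}]'
python3 -m jog '[{"tx":3,"ty":50,"tz":0,"ax":0,"ay":0,"az":0,"jaw":0.6},{"tx":3,"ty":25,"tz":0,"ax":0,"ay":0,"az":0,"jaw":0.6},{"tx":0,"ty":0,"tz":0,"ax":0,"ay":0,"az":0,"jaw":0.6},{"tx":0,"ty":0,"tz":0,"ax":0,"ay":0,"az":0,"jaw":0.6}]'
python3 wv.py pics/w4.png;python3 h.py 531.8 -384 15.5
```

```text
time_s: 9.82
eef_pos: [483.6, -61.8, 152.6]
ee_rot: [0.0, 0.999, 0.04, 0.001]
force: [0.8, 0.4, 0.4]
grip_width: 0.584
grip_force: 42.7
time_s: 10.45
eef_pos: [518.3, -310.2, 152.0]
ee_rot: [0.0, 0.999, 0.04, 0.0]
force: [1.0, 0.3, 0.3]
grip_width: 0.586
grip_force: 42.7
time_s: 10.95
eef_pos: [530.2, -381.9, 151.6]
ee_rot: [-0.0, 0.999, 0.04, -0.0]
force: [0.4, 0.4, -0.1]
grip_width: 0.586
grip_force: 42.7
t 11.0 pos [ 530.3 -381.8  151.7] yaw 0.081 tilt [0. 0.] F [0.9 0.2 1. ] w 0.589 gf 42.7
  az 0 then shift [  1.3   2.4 136.2]
```

View pics/w4.png

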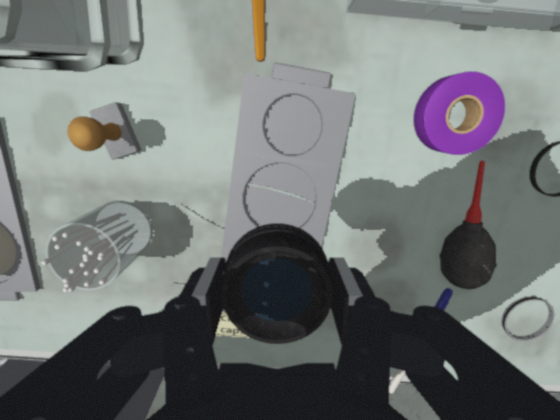

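Lens is held over the tray. Middle pocket is near (281,197), small pocket (293,125), blower well to the right at (468,250), stamp foot (120,130).

```bash
python3 - <<'E'
from h import *
w=dict(np.load('w.npz')); T=w.pop('T')
print("mid",atz(w,281,197,9,T).round(1),"small",atz(w,293,125,9,T).round(1),"blower",atz(w,468,255,20,T).round(),"blower left",atz(w,442,255,20,T).round(), "brush",atz(w,260,57,0,T).round(1))
for a in (10,14):pass
print([atz(w,u,v,9,T).round(1).tolist() for u,v in((244,197),(318,197),(263,125),(323,125))])
E
python3 -m jog '[{"tx":0.5,"ty":1,"tz":50,"ax":0,"ay":0,"az":0,"jaw":0.6},{"tx":0.5,"ty":1,"tz":50,"ax":0,"ay":0,"az":0,"jaw":0.6},{"tx":0,"ty":0,"tz":20,"ax":0,"ay":0,"az":0,"jaw":0.6},{"tx":0,"ty":0,"tz":0,"ax":0,"ay":0,"az":0,"jaw":0.6},{"tx":0,"ty":0,"tz":0,"ax":0,"ay":0,"az":0,"jaw":0.6}]'
python3 h.py 531.8 -384 16
```

```text
mid [ 532.4 -385.1    9. ] small [ 597.9 -390.1    9. ] blower [ 493. -567.   20.] blower left [ 491. -542.   20.] brush [ 651.  -357.2    0. ]
[[529.6, -350.6, 9.0], [535.2, -419.7, 9.0], [595.8, -363.9, 9.0], [600.1, -416.3, 9.0]]
time_s: 11.62
eef_pos: [532.4, -385.4, 33.7]
ee_rot: [0.001, 0.999, 0.04, 0.001]
force: [-0.2, -1.0, 0.2]
grip_width: 0.585
grip_force: 42.7
t 11.62 pos [ 532.4 -385.4   33.7] yaw 0.08 tilt [ 0.003 -0.003] F [-0.2 -1.   0.2] w 0.585 gf 42.7
  az 0 then shift [-0.5 -1.5 17.7]
```

```bash

python3 -m jog '[{"tx":0,"ty":-0.5,"tz":10,"ax":0,"ay":0,"az":0,"jaw":0.6},{"tx":0,"ty":0,"tz":7,"ax":0,"ay":0,"az":0,"jaw":0.6},{"tx":0,"ty":0,"tz":0,"ax":0,"ay":0,"az":0,"jaw":0.6},{"tx":0,"ty":0,"tz":0,"ax":0,"ay":0,"az":0,"jaw":0.6}]'
python3 h.py 531.8 -384 16
```

```text
time_s: 12.12
eef_pos: [531.6, -384.3, 15.9]
ee_rot: [0.0, 0.999, 0.04, 0.0]
force: [-4.2, 3.7, 11.4]
grip_width: 0.583
grip_force: 44.0
t 12.12 pos [ 531.6 -384.3   15.9] yaw 0.08 tilt [ 0.    -0.001] F [-4.2  3.7 11.4] w 0.583 gf 44.0
  az 0 then shift [ 0.3 -0.3 -0.1]
```

```bash

python3 -m jog '[{"tx":0,"ty":0,"tz":0,"ax":0,"ay":0,"az":0,"jaw":-1},{"tx":0,"ty":0,"tz":0,"ax":0,"ay":0,"az":0,"jaw":-1},{"tx":0,"ty":0,"tz":-10,"ax":0,"ay":0,"az":0,"jaw":-1},{"tx":0,"ty":0,"tz":-60,"ax":0,"ay":0,"az":0,"jaw":-1},{"tx":0,"ty":0,"tz":-60,"ax":0,"ay":0,"az":0,"jaw":-1}]'
python3 -m jog '[{"tx":0,"ty":0,"tz":-30,"ax":0,"ay":0,"az":0,"jaw":-1},{"tx":-11,"ty":-49,"tz":0,"ax":0,"ay":0,"az":0,"jaw":-1},{"tx":-11,"ty":-49,"tz":0,"ax":0,"ay":0,"az":0,"jaw":-1},{"tx":-11,"ty":-49,"tz":0,"ax":0,"ay":0,"az":0,"jaw":-1},{"tx":0,"ty":0,"tz":0,"ax":0,"ay":0,"az":0,"jaw":-1}]'
python3 -m jog '[{"tx":0,"ty":0,"tz":0,"ax":0,"ay":0,"az":0,"jaw":-1}]'
python3 h.py 486.7 -232.7 28
```

```text
time_s: 12.75
eef_pos: [531.2, -384.1, 146.3]
ee_rot: [-0.0, 0.999, 0.04, -0.0]
force: [1.5, -0.2, 0.3]
grip_width: 1.0
grip_force: 0.0
time_s: 13.38
eef_pos: [486.3, -237.7, 175.3]
ee_rot: [-0.0, 0.999, 0.041, 0.0]
force: [1.1, -1.4, 0.0]
grip_width: 1.002
grip_force: 0.0
time_s: 13.5
eef_pos: [487.1, -240.9, 175.0]
ee_rot: [0.001, 0.999, 0.04, 0.001]
force: [-0.2, -0.2, -0.1]
grip_width: 1.001
grip_force: 0.0
t 13.5 pos [ 487.1 -240.9  175. ] yaw 0.08 tilt [ 0.001 -0.001] F [-0.2 -0.2 -0.1] w 1.001 gf 0.0
  az 0 then shift [ 1.00e-01 -8.30e+00  1.47e+02]
```

```bash

python3 -m jog '[{"tx":0,"ty":-8,"tz":20,"ax":0,"ay":0,"az":0,"jaw":-1},{"tx":0,"ty":0,"tz":0,"ax":0,"ay":0,"az":0,"jaw":-1},{"tx":0,"ty":0,"tz":50,"ax":0,"ay":0,"az":0,"jaw":-1},{"tx":0,"ty":0,"tz":50,"ax":0,"ay":0,"az":0,"jaw":-1},{"tx":0,"ty":0,"tz":25,"ax":0,"ay":0,"az":0,"jaw":-1}]'
python3 -m jog '[{"tx":0,"ty":0,"tz":0,"ax":0,"ay":0,"az":0,"jaw":-1},{"tx":0,"ty":0,"tz":0,"ax":0,"ay":0,"az":0,"jaw":-1}]'
python3 h.py 486.7 -232.7 28
python3 -m jog '[{"tx":0,"ty":0,"tz":0,"ax":0,"ay":0,"az":0,"jaw":0.5},{"tx":0,"ty":0,"tz":0,"ax":0,"ay":0,"az":0,"jaw":0.5},{"tx":0,"ty":0,"tz":0,"ax":0,"ay":0,"az":0,"jaw":0.5},{"tx":0,"ty":0,"tz":0,"ax":0,"ay":0,"az":0,"jaw":0.5},{"tx":0,"ty":0,"tz":0,"ax":0,"ay":0,"az":0,"jaw":0.5}]' 35
python3 h.py 486.7 -232.7 28
```

```text
time_s: 14.12
eef_pos: [485.8, -232.9, 27.5]
ee_rot: [-0.001, 0.999, 0.039, -0.001]
force: [0.6, -0.2, -0.6]
grip_width: 0.995
grip_force: 0.0
time_s: 14.38
eef_pos: [487.0, -233.4, 30.8]
ee_rot: [0.001, 0.999, 0.04, 0.001]
force: [-0.2, 0.3, 0.2]
grip_width: 1.003
grip_force: 0.0
t 14.38 pos [ 487.  -233.4   30.8] yaw 0.079 tilt [ 0.002 -0.002] F [-0.2  0.3  0.2] w 1.003 gf 0.0
  az 0 then shift [-0.2 -0.7  2.8]
time_s: 15.0
eef_pos: [486.6, -232.8, 30.6]
ee_rot: [0.001, 0.999, 0.04, 0.001]
force: [-1.1, -0.2, 6.4]
grip_width: 0.659
grip_force: 37.1
t 15.0 pos [ 486.6 -232.8   30.6] yaw 0.08 tilt [ 0.002 -0.001] F [-1.1 -0.2  6.4] w 0.659 gf 37.1
  az 0 then shift [ 0.1 -0.1  2.6]
```

```bash

python3 -m jog '[{"tx":0,"ty":0,"tz":-40,"ax":0,"ay":0,"az":0,"jaw":0.5},{"tx":0,"ty":0,"tz":-50,"ax":0,"ay":0,"az":0,"jaw":0.5},{"tx":-12,"ty":35,"tz":0,"ax":0,"ay":0,"az":0,"jaw":0.5},{"tx":-12,"ty":35,"tz":0,"ax":0,"ay":0,"az":0,"jaw":0.5},{"tx":-12,"ty":35,"tz":0,"ax":0,"ay":0,"az":0,"jaw":0.5}]'
python3 -m jog '[{"tx":-12,"ty":36,"tz":0,"ax":0,"ay":0,"az":0,"jaw":0.5},{"tx":0,"ty":0,"tz":0,"ax":0,"ay":0,"az":0,"jaw":0.5},{"tx":0,"ty":0,"tz":50,"ax":0,"ay":0,"az":0,"jaw":0.5},{"tx":0,"ty":0,"tz":15,"ax":0,"ay":0,"az":0,"jaw":0.5},{"tx":0,"ty":0,"tz":0,"ax":0,"ay":0,"az":0,"jaw":0.5}]'
python3 -m jog '[{"tx":0,"ty":0,"tz":0,"ax":0,"ay":0,"az":0,"jaw":0.5}]'
python3 wv.py pics/w5.png;python3 h.py 450 -377 33.5
```

```text
time_s: 15.62
eef_pos: [458.3, -341.0, 119.9]
ee_rot: [0.0, 0.999, 0.04, 0.0]
force: [-0.1, 0.7, -1.3]
grip_width: 0.657
grip_force: 38.2
time_s: 16.25
eef_pos: [449.7, -376.1, 54.3]
ee_rot: [-0.001, 0.999, 0.04, -0.0]
force: [0.3, -0.4, 0.2]
grip_width: 0.658
grip_force: 38.2
time_s: 16.38
eef_pos: [450.2, -377.1, 56.0]
ee_rot: [0.001, 0.999, 0.04, 0.001]
force: [-0.4, -0.4, -1.3]
grip_width: 0.659
grip_force: 38.2
t 16.43 pos [ 450.2 -377.2   56. ] yaw 0.08 tilt [ 0.002 -0.002] F [-0.8 -0.5 -0.7] w 0.657 gf 38.2
  az 0 then shift [-0.2 -0.3 22.5]
```

View pics/w5.png

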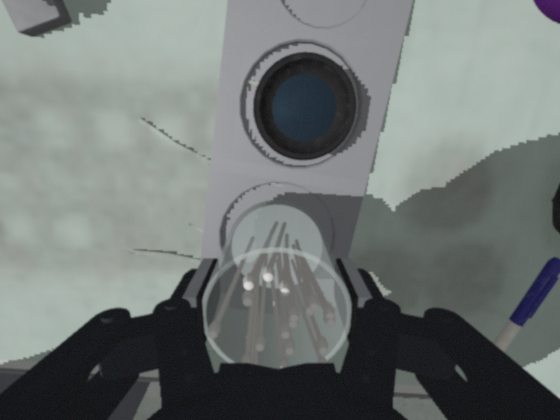

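Lens sits centred in the middle pocket (305,105). Jar is over the big pocket (rim 222–332), so I lower it.

```bash

python3 -m jog '[{"tx":0,"ty":0,"tz":14,"ax":0,"ay":0,"az":0,"jaw":0.5},{"tx":0,"ty":0,"tz":8,"ax":0,"ay":0,"az":0,"jaw":0.5},{"tx":0,"ty":0,"tz":0,"ax":0,"ay":0,"az":0,"jaw":0.5},{"tx":0,"ty":0,"tz":0,"ax":0,"ay":0,"az":0,"jaw":0.5}]'
python3 h.py 450 -377 33.5
```

```text
time_s: 16.92
eef_pos: [449.5, -376.5, 33.1]
ee_rot: [-0.0, 0.999, 0.04, -0.0]
force: [-3.0, 3.2, 12.1]
grip_width: 0.659
grip_force: 39.8
t 16.93 pos [ 449.5 -376.5   33.1] yaw 0.08 tilt [-0.  0.] F [-3.   3.2 12.1] w 0.659 gf 39.8
  az 0 then shift [ 0.4  0.6 -0.4]
```

```bash

python3 -m jog '[{"tx":0,"ty":0,"tz":0,"ax":0,"ay":0,"az":0,"jaw":-1},{"tx":0,"ty":0,"tz":0,"ax":0,"ay":0,"az":0,"jaw":-1},{"tx":0,"ty":0,"tz":-10,"ax":0,"ay":0,"az":0,"jaw":-1},{"tx":0,"ty":0,"tz":-60,"ax":0,"ay":0,"az":0,"jaw":-1},{"tx":0,"ty":0,"tz":-60,"ax":0,"ay":0,"az":0,"jaw":-1}]'
python3 -m jog '[{"tx":0,"ty":0,"tz":-20,"ax":0,"ay":0.1,"az":0,"jaw":-1},{"tx":0,"ty":0,"tz":0,"ax":0,"ay":0.14,"az":0,"jaw":-1},{"tx":0,"ty":0,"tz":0,"ax":0,"ay":0.14,"az":0,"jaw":-0.3},{"tx":0,"ty":0,"tz":0,"ax":0,"ay":0.12,"az":0,"jaw":-0.3},{"tx":0,"ty":0,"tz":0,"ax":0,"ay":0,"az":0,"jaw":-0.3}]'
cat >> h.py <<'E'
def to2(p,zaz,tilt,frac=1.0):
    """pose whose tool y axis is horizontal, fingers leaning by tilt along azimuth zaz"""
    from scipy.spatial.transform import Rotation as R
    s=sense(); q=s["ee_rot"]; M=R.from_quat(np.r_[q[1:],q[0]])
    zt=np.array([np.sin(tilt)*np.cos(zaz),np.sin(tilt)*np.sin(zaz),-np.cos(tilt)]); yt=np.array([np.sin(zaz),-np.cos(zaz),0]); G=R.from_matrix(np.c_[np.cross(yt,zt),yt,zt])
    print("pos",s["eef_pos"].round(1),"z",M.as_matrix()[:,2].round(3),"F",s["force"].round(1),"w",round(s["grip_width"],3),"gf",round(s["grip_force"],1))
    print("shift now",M.inv().apply(np.array(p)-s["eef_pos"]).round(1),"turn",(M.inv()*G).as_rotvec().round(3),"shift in goal axes",G.inv().apply(np.array(p)-s["eef_pos"]).round(1))
E
python3 -c "
from h import *
to2((586.7,-233,150),0.08,0.5)
to2((586.7,-233,36),0.08,0.5)"
```

```text
time_s: 17.55
eef_pos: [449.3, -376.6, 164.3]
ee_rot: [-0.0, 0.999, 0.04, -0.0]
force: [0.3, -0.7, 0.0]
grip_width: 1.001
grip_force: 0.0
time_s: 18.18
eef_pos: [448.5, -377.0, 182.3]
ee_rot: [-0.01, 0.968, 0.038, 0.247]
force: [-0.2, 0.6, -0.2]
grip_width: 0.65
grip_force: 0.0
pos [ 448.5 -377.   182.3] z [ 0.477  0.038 -0.878] F [-0.2  0.6 -0.2] w 0.65 gf 0.0
shift now [ 115.3 -132.8   99.8] turn [ 0.     0.001 -0.002] shift in goal axes [ 115.5 -132.5  100. ]
pos [ 448.5 -377.   182.3] z [ 0.477  0.038 -0.878] F [-0.2  0.6 -0.2] w 0.65 gf 0.0
shift now [  60.8 -132.7  199.9] turn [ 0.     0.001 -0.002] shift in goal axes [  60.9 -132.5  200. ]
```

```bash

python3 -m jog '[{"tx":15,"ty":-33,"tz":25,"ax":0,"ay":0,"az":0,"jaw":-0.3},{"tx":15,"ty":-33,"tz":25,"ax":0,"ay":0,"az":0,"jaw":-0.3},{"tx":15,"ty":-33,"tz":25,"ax":0,"ay":0,"az":0,"jaw":-0.3},{"tx":15,"ty":-33,"tz":25,"ax":0,"ay":0,"az":0,"jaw":-0.3},{"tx":0,"ty":0,"tz":0,"ax":0,"ay":0,"az":0,"jaw":-0.3}]'
python3 -m jog '[{"tx":0,"ty":0,"tz":0,"ax":0,"ay":0,"az":0,"jaw":-0.3}]'
python3 wv.py pics/w6.png
python3 -c "
from h import *
to2((586.7,-233,36),0.08,0.5)
w=dict(np.load('w.npz')); T=w.pop('T'); W=full(w,T)
P=W[(np.hypot(W[...,0]-580,W[...,1]+233)<25)&(W[...,2]>36)&(W[...,2]<70)]; lo,hi=np.percentile(P,[2,98],0); print(len(P),lo,hi)"
```

```text
time_s: 18.8
eef_pos: [540.5, -234.1, 122.8]
ee_rot: [-0.011, 0.968, 0.041, 0.246]
force: [-0.3, -1.1, 0.2]
grip_width: 0.651
grip_force: 0.0
time_s: 18.92
eef_pos: [539.9, -237.4, 124.0]
ee_rot: [-0.009, 0.968, 0.039, 0.247]
force: [-0.1, 1.2, 0.4]
grip_width: 0.648
grip_force: 0.0
pos [ 539.6 -237.8  124. ] z [ 0.478  0.037 -0.877] F [-0.3 -0.8  0.5] w 0.653 gf 0.0
shift now [ -0.7  -1.2 100. ] turn [ 0.001 -0.     0.001] shift in goal axes [ -0.7  -1.1 100. ]
892 [ 568.53887905 -244.78675431   53.39088117] [ 591.00146964 -222.2731046    62.3267833 ]
```

View pics/w6.png

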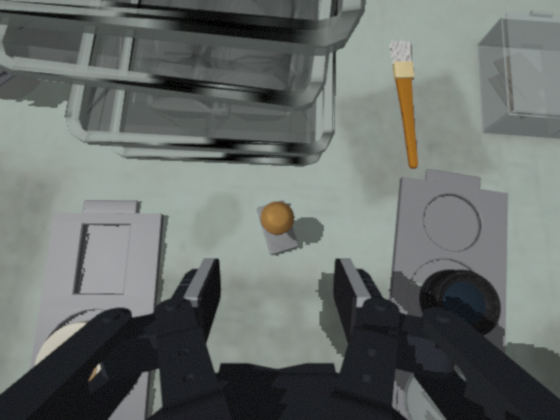

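Knob (277,217) is centred between the fingers, with the rack above row 160. Advancing along the tool axis.

```bash

python3 -m jog '[{"tx":-0.5,"ty":-0.5,"tz":50,"ax":0,"ay":0,"az":0,"jaw":-0.3},{"tx":0,"ty":0,"tz":30,"ax":0,"ay":0,"az":0,"jaw":-0.3},{"tx":0,"ty":0,"tz":20,"ax":0,"ay":0,"az":0,"jaw":-0.3},{"tx":0,"ty":0,"tz":0,"ax":0,"ay":0,"az":0,"jaw":-0.3},{"tx":0,"ty":0,"tz":0,"ax":0,"ay":0,"az":0,"jaw":-0.3}]'
python3 -c "
from h import *
to2((586.7,-233.5,36),0.08,0.5)"
python3 -m jog '[{"tx":0,"ty":0,"tz":0,"ax":0,"ay":0,"az":0,"jaw":0.9},{"tx":0,"ty":0,"tz":0,"ax":0,"ay":0,"az":0,"jaw":0.9},{"tx":0,"ty":0,"tz":0,"ax":0,"ay":0,"az":0,"jaw":0.9},{"tx":0,"ty":0,"tz":0,"ax":0,"ay":0,"az":0,"jaw":0.9}]' 40
python3 -c "
from h import *
to2((586.7,-233.5,36),0.08,0.5)"
```

```text
time_s: 19.6
eef_pos: [586.6, -233.7, 36.4]
ee_rot: [-0.009, 0.968, 0.038, 0.248]
force: [-0.4, -0.4, -0.4]
grip_width: 0.651
grip_force: 0.0
pos [ 586.6 -233.7   36.4] z [ 0.479  0.037 -0.877] F [-0.4 -0.4 -0.4] w 0.651 gf 0.0
shift now [-0.1 -0.2  0.4] turn [ 0.001 -0.001 -0.   ] shift in goal axes [-0.1 -0.2  0.4]
time_s: 20.1
eef_pos: [587.0, -233.3, 36.3]
ee_rot: [-0.009, 0.968, 0.039, 0.248]
force: [-3.2, 0.3, 7.2]
grip_width: 0.254
grip_force: 38.8
pos [ 587.  -233.3   36.3] z [ 0.479  0.037 -0.877] F [-3.2  0.3  7.2] w 0.254 gf 38.8
shift now [-0.4  0.2  0.1] turn [ 0.001 -0.001  0.   ] shift in goal axes [-0.4  0.2  0.1]
```

```bash

python3 -m jog '[{"tx":0,"ty":0,"tz":-30,"ax":0,"ay":0,"az":0,"jaw":0.9},{"tx":0,"ty":0,"tz":-40,"ax":0,"ay":0,"az":0,"jaw":0.9},{"tx":0,"ty":0,"tz":-30,"ax":0,"ay":0,"az":0,"jaw":0.9},{"tx":0,"ty":0,"tz":0,"ax":0,"ay":0,"az":0,"jaw":0.9}]' 
python3 -c "
from h import *
to2((548.3,-86.6,80),-0.235,0.5)
to2((548.3,-86.6,39.3),-0.235,0.5)"
```

```text
time_s: 20.6
eef_pos: [538.8, -237.3, 124.8]
ee_rot: [-0.009, 0.968, 0.039, 0.248]
force: [0.6, -1.1, -1.1]
grip_width: 0.255
grip_force: 39.3
pos [ 538.8 -237.3  124.8] z [ 0.48   0.036 -0.877] F [ 0.6 -1.1 -1.1] w 0.255 gf 39.3
shift now [  -2.7 -149.6   49.2] turn [-0.149 -0.002  0.277] shift in goal axes [ -44.2 -148.8   26.9]
pos [ 538.8 -237.3  124.8] z [ 0.48   0.036 -0.877] F [ 0.6 -1.1 -1.1] w 0.255 gf 39.3
shift now [ -22.3 -149.7   84.9] turn [-0.149 -0.002  0.277] shift in goal axes [ -63.7 -148.8   62.6]
```

```bash

python3 -m jog '[{"tx":0,"ty":0,"tz":0,"ax":-0.075,"ay":0,"az":0.139,"jaw":0.9},{"tx":0,"ty":0,"tz":0,"ax":-0.075,"ay":0,"az":0.138,"jaw":0.9},{"tx":-11,"ty":-37,"tz":6,"ax":0,"ay":0,"az":0,"jaw":0.9},{"tx":-11,"ty":-37,"tz":7,"ax":0,"ay":0,"az":0,"jaw":0.9},{"tx":-11,"ty":-37,"tz":7,"ax":0,"ay":0,"az":0,"jaw":0.9}]' 
python3 -m jog '[{"tx":-11,"ty":-38,"tz":7,"ax":0,"ay":0,"az":0,"jaw":0.9},{"tx":0,"ty":0,"tz":0,"ax":0,"ay":0,"az":0,"jaw":0.9},{"tx":0,"ty":0,"tz":0,"ax":0,"ay":0,"az":0,"jaw":0.9}]' 
python3 wv.py pics/w7.png
python3 -c "
from h import *
to2((548.3,-86.6,39.3),-0.235,0.5)"
```

```text
time_s: 21.22
eef_pos: [545.6, -122.6, 88.2]
ee_rot: [0.028, 0.962, -0.114, 0.245]
force: [0.3, -0.3, -0.1]
grip_width: 0.259
grip_force: 39.3
time_s: 21.6
eef_pos: [548.7, -85.9, 78.0]
ee_rot: [0.028, 0.962, -0.114, 0.245]
force: [-0.4, -0.3, 0.4]
grip_width: 0.258
grip_force: 39.4
pos [548.8 -86.4  78.2] z [ 0.466 -0.111 -0.878] F [ 0.6  0.2 -1.2] w 0.256 gf 39.4
shift now [-19.    0.3  34. ] turn [-0.001  0.    -0.001] shift in goal axes [-19.    0.3  34. ]
```

View pics/w7.png

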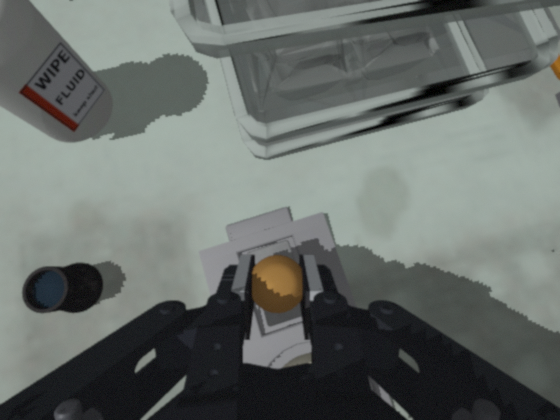

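The knob (277,285) is over the rectangular pocket (pocket edges visible at about (245–310, 245–330)), and the loupe is at (55,288). Lowering vertically.

```bash

python3 -m jog '[{"tx":-8,"ty":0,"tz":14,"ax":0,"ay":0,"az":0,"jaw":0.9},{"tx":-8,"ty":0,"tz":14,"ax":0,"ay":0,"az":0,"jaw":0.9},{"tx":0,"ty":0,"tz":0,"ax":0,"ay":0,"az":0,"jaw":0.9}]' 
python3 -m jog '[{"tx":-2,"ty":0,"tz":4,"ax":0,"ay":0,"az":0,"jaw":0.9},{"tx":0,"ty":0,"tz":0,"ax":0,"ay":0,"az":0,"jaw":0.9},{"tx":0,"ty":0,"tz":0,"ax":0,"ay":0,"az":0,"jaw":0.9}]' 
python3 -c "
from h import *
to2((548.3,-86.6,39.3),-0.235,0.5)"
```

```text
time_s: 22.02
eef_pos: [547.5, -86.3, 45.4]
ee_rot: [0.028, 0.962, -0.115, 0.245]
force: [-0.1, -0.6, 0.2]
grip_width: 0.257
grip_force: 39.4
time_s: 22.4
eef_pos: [548.3, -85.7, 42.1]
ee_rot: [0.029, 0.962, -0.114, 0.246]
force: [-0.2, -0.3, 0.3]
grip_width: 0.254
grip_force: 39.4
pos [548.3 -85.7  42.1] z [ 0.467 -0.111 -0.877] F [-0.2 -0.3  0.3] w 0.254 gf 39.4
shift now [-1.2  0.9  2.6] turn [-0.001 -0.    -0.001] shift in goal axes [-1.2  0.9  2.6]
```

```bash

python3 -m jog '[{"tx":-1.5,"ty":0,"tz":2.8,"ax":0,"ay":0,"az":0,"jaw":0.9},{"tx":0,"ty":0,"tz":0,"ax":0,"ay":0,"az":0,"jaw":0.9},{"tx":0,"ty":0,"tz":0,"ax":0,"ay":0,"az":0,"jaw":0.9}]' 
python3 -c "
from h import *
to2((548.3,-86.6,39.3),-0.235,0.5)"
```

```text
time_s: 22.78
eef_pos: [548.7, -85.9, 39.3]
ee_rot: [0.029, 0.962, -0.114, 0.247]
force: [-2.1, -0.3, 6.1]
grip_width: 0.259
grip_force: 39.7
pos [548.7 -85.9  39.3] z [ 0.468 -0.112 -0.877] F [-2.1 -0.3  6.1] w 0.259 gf 39.7
shift now [-0.2  0.8 -0.1] turn [-0.    -0.002 -0.001] shift in goal axes [-0.2  0.8 -0.1]
```

Seated. Releasing to a half-open jaw and retreating along the tool axis.

```bash

python3 -m jog '[{"tx":0,"ty":0,"tz":0,"ax":0,"ay":0,"az":0,"jaw":-0.4},{"tx":0,"ty":0,"tz":0,"ax":0,"ay":0,"az":0,"jaw":-0.4},{"tx":0,"ty":0,"tz":-15,"ax":0,"ay":0,"az":0,"jaw":-0.4},{"tx":0,"ty":0,"tz":-50,"ax":0,"ay":0,"az":0,"jaw":-0.4},{"tx":0,"ty":0,"tz":-60,"ax":0,"ay":0,"az":0,"jaw":-0.4}]' 
python3 -m jog '[{"tx":0,"ty":0,"tz":0,"ax":0,"ay":-0.17,"az":-0.04,"jaw":-0.4},{"tx":0,"ty":0,"tz":0,"ax":0,"ay":-0.17,"az":-0.04,"jaw":-0.4},{"tx":0,"ty":0,"tz":0,"ax":0,"ay":-0.15,"az":-0.04,"jaw":-0.4},{"tx":0,"ty":0,"tz":0,"ax":0,"ay":0,"az":0,"jaw":-0.4}]' 
python3 wv.py pics/w8.png
python3 -c "
from h import *
to2((571.2,58.2,140),-0.08,0)"
```

```text
time_s: 23.4
eef_pos: [488.8, -71.6, 148.7]
ee_rot: [0.028, 0.962, -0.114, 0.245]
force: [1.4, -0.2, 1.4]
grip_width: 0.702
grip_force: 0.0
time_s: 23.9
eef_pos: [490.9, -71.9, 147.8]
ee_rot: [0.014, 0.998, -0.06, 0.003]
force: [-0.1, -0.9, -0.5]
grip_width: 0.701
grip_force: 0.0
pos [490.  -71.6 147.6] z [ 0.006 -0.028 -1.   ] F [-0.3  0.2  0.2] w 0.701 gf 0.0
shift now [  65.  -138.7    4.3] turn [ 0.028 -0.008 -0.04 ] shift in goal axes [  70.5 -135.8    7.6]
```

View pics/w8.png

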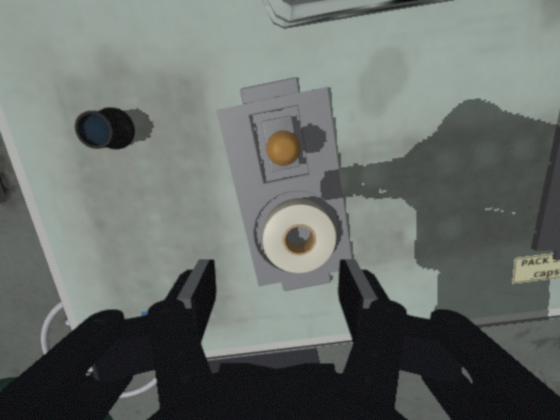

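The stamp stands aligned in the rectangular pocket (282,147), the tape is in its pocket (299,237), and the loupe is at (93,128). On to the loupe.

```bash
python3 -c "
from h import *
w=dict(np.load('w.npz')); T=w.pop('T'); W=full(w,T)
for x,y,z0 in((571,58,28),(541,-85,52)):
  P=W[(np.hypot(W[...,0]-x,W[...,1]-y)<30)&(W[...,2]>z0)&(W[...,2]<70)]; lo,hi=np.percentile(P,[2,98],0); print(((lo+hi)/2).round(1),(hi-lo).round(1),hi[2])"
python3 -m jog '[{"tx":0,"ty":0,"tz":0,"ax":0.028,"ay":-0.008,"az":-0.04,"jaw":-0.4},{"tx":23,"ty":-45,"tz":0,"ax":0,"ay":0,"az":0,"jaw":-0.4},{"tx":23,"ty":-45,"tz":0,"ax":0,"ay":0,"az":0,"jaw":-0.4},{"tx":24,"ty":-46,"tz":0,"ax":0,"ay":0,"az":0,"jaw":-0.4},{"tx":0,"ty":0,"tz":40,"ax":0,"ay":0,"az":0,"jaw":-0.4}]' 
python3 -m jog '[{"tx":0,"ty":0,"tz":30,"ax":0,"ay":0,"az":0,"jaw":-0.4},{"tx":0,"ty":0,"tz":0,"ax":0,"ay":0,"az":0,"jaw":-0.4},{"tx":0,"ty":0,"tz":0,"ax":0,"ay":0,"az":0,"jaw":-0.4}]' 
python3 -c "
from h import *
to2((571.2,58.2,11),-0.08,0)"
```

```text
[572.   58.3  33.1] [26.  26.9  8.1] 37.086624110305834
[542.4 -84.4  61.2] [22.6 22.4  8.5] 65.4445637602449
time_s: 24.58
eef_pos: [572.3, 60.8, 109.6]
ee_rot: [-0.0, 0.999, -0.038, 0.004]
force: [0.3, -1.5, -0.7]
grip_width: 0.702
grip_force: 0.0
time_s: 24.95
eef_pos: [570.8, 58.1, 79.6]
ee_rot: [-0.0, 0.999, -0.04, 0.001]
force: [0.5, 0.0, 0.9]
grip_width: 0.699
grip_force: 0.0
pos [570.8  58.1  79.6] z [ 0.002  0.    -1.   ] F [0.5 0.  0.9] w 0.699 gf 0.0
shift now [ 0.3 -0.1 68.6] turn [-0.    -0.002 -0.   ] shift in goal axes [ 0.4 -0.2 68.6]
```

```bash

python3 -m jog '[{"tx":0.7,"ty":0,"tz":40,"ax":0,"ay":0,"az":0,"jaw":-0.4},{"tx":0,"ty":0,"tz":28,"ax":0,"ay":0,"az":0,"jaw":-0.4},{"tx":0,"ty":0,"tz":0,"ax":0,"ay":0,"az":0,"jaw":-0.4},{"tx":0,"ty":0,"tz":0,"ax":0,"ay":0,"az":0,"jaw":-0.4}]' 
python3 -m jog '[{"tx":0,"ty":0,"tz":0,"ax":0,"ay":0,"az":0,"jaw":0.8},{"tx":0,"ty":0,"tz":0,"ax":0,"ay":0,"az":0,"jaw":0.8},{"tx":0,"ty":0,"tz":0,"ax":0,"ay":0,"az":0,"jaw":0.8},{"tx":0,"ty":0,"tz":0,"ax":0,"ay":0,"az":0,"jaw":0.8}]' 35
python3 -c "
from h import *
to2((571.2,58.2,11),-0.08,0)"
python3 -m jog '[{"tx":0,"ty":0,"tz":-40,"ax":0,"ay":0,"az":0,"jaw":0.8},{"tx":0,"ty":0,"tz":-60,"ax":0,"ay":0,"az":0,"jaw":0.8},{"tx":-30,"ty":10,"tz":-40,"ax":0,"ay":0,"az":0,"jaw":0.8},{"tx":-30,"ty":30,"tz":0,"ax":0,"ay":0,"az":0,"jaw":0.8},{"tx":-30,"ty":40,"tz":0,"ax":0,"ay":0,"az":0,"jaw":0.8}]' 
python3 -c "
from h import *
to2((500,-330,152),-0.08,0);to2((598.5,-390,152),-0.08,0)"
```

```text
time_s: 25.45
eef_pos: [572.2, 58.0, 12.3]
ee_rot: [0.0, 0.999, -0.04, 0.001]
force: [-0.7, 0.2, 0.2]
grip_width: 0.699
grip_force: 0.0
time_s: 25.95
eef_pos: [571.8, 58.2, 11.7]
ee_rot: [0.0, 0.999, -0.04, 0.001]
force: [-1.5, -0.3, 6.9]
grip_width: 0.355
grip_force: 34.4
pos [571.8  58.2  11.7] z [ 0.001 -0.    -1.   ] F [-1.5 -0.3  6.9] w 0.355 gf 34.4
shift now [-0.6  0.   0.7] turn [ 0.    -0.001  0.   ] shift in goal axes [-0.6  0.   0.7]
time_s: 26.58
eef_pos: [474.3, -14.7, 151.2]
ee_rot: [0.0, 0.999, -0.039, 0.001]
force: [0.9, -0.1, 0.0]
grip_width: 0.356
grip_force: 35.0
pos [474.3 -14.7 151.2] z [ 0.001 -0.001 -1.   ] F [ 0.9 -0.1  0. ] w 0.356 gf 35.0
shift now [ 50.3 312.3  -0.5] turn [ 0.001 -0.001  0.002] shift in goal axes [ 50.8 312.2  -0.8]
pos [474.3 -14.7 151.2] z [ 0.001 -0.001 -1.   ] F [ 0.9 -0.1  0. ] w 0.356 gf 35.0
shift now [153.2 364.4  -0.4] turn [ 0.001 -0.001  0.002] shift in goal axes [153.8 364.2  -0.8]
```

```bash

python3 -m jog '[{"tx":8,"ty":55,"tz":0,"ax":0,"ay":0,"az":0,"jaw":0.8},{"tx":8,"ty":55,"tz":0,"ax":0,"ay":0,"az":0,"jaw":0.8},{"tx":8,"ty":55,"tz":0,"ax":0,"ay":0,"az":0,"jaw":0.8},{"tx":8,"ty":55,"tz":0,"ax":0,"ay":0,"az":0,"jaw":0.8},{"tx":8,"ty":55,"tz":0,"ax":0,"ay":0,"az":0,"jaw":0.8}]' 
python3 -m jog '[{"tx":8,"ty":55,"tz":0,"ax":0,"ay":0,"az":0,"jaw":0.8},{"tx":35,"ty":11,"tz":0,"ax":0,"ay":0,"az":0,"jaw":0.8},{"tx":35,"ty":11,"tz":0,"ax":0,"ay":0,"az":0,"jaw":0.8},{"tx":35,"ty":11,"tz":0,"ax":0,"ay":0,"az":0,"jaw":0.8},{"tx":0,"ty":0,"tz":0,"ax":0,"ay":0,"az":0,"jaw":0.8}]' 
python3 -m jog '[{"tx":0,"ty":0,"tz":40,"ax":0,"ay":0,"az":0,"jaw":0.8},{"tx":0,"ty":0,"tz":0,"ax":0,"ay":0,"az":0,"jaw":0.8},{"tx":0,"ty":0,"tz":0,"ax":0,"ay":0,"az":0,"jaw":0.8}]'
python3 -c "
from h import *
to2((598.5,-390,40),-0.08,0)"
```

```text
time_s: 27.2
eef_pos: [492.9, -293.6, 150.9]
ee_rot: [0.0, 0.999, -0.04, -0.0]
force: [-0.1, 1.1, 0.7]
grip_width: 0.356
grip_force: 35.0
time_s: 27.82
eef_pos: [599.7, -388.6, 149.3]
ee_rot: [-0.0, 0.999, -0.04, -0.0]
force: [0.1, 0.2, -1.2]
grip_width: 0.363
grip_force: 35.0
time_s: 28.2
eef_pos: [598.7, -388.8, 112.2]
ee_rot: [0.001, 0.999, -0.04, 0.0]
force: [0.5, -0.3, 0.3]
grip_width: 0.359
grip_force: 35.0
pos [ 598.7 -388.8  112.2] z [ 0.001 -0.001 -1.   ] F [ 0.5 -0.3  0.3] w 0.359 gf 35.0
shift now [-0.1  1.2 72.2] turn [ 0.001 -0.001 -0.   ] shift in goal axes [-0.1  1.3 72.2]
```

```bash

python3 -m jog '[{"tx":0,"ty":1,"tz":40,"ax":0,"ay":0,"az":0,"jaw":0.8},{"tx":0,"ty":0,"tz":40,"ax":0,"ay":0,"az":0,"jaw":0.8},{"tx":0,"ty":0,"tz":0,"ax":0,"ay":0,"az":0,"jaw":0.8},{"tx":0,"ty":0,"tz":12,"ax":0,"ay":0,"az":0,"jaw":0.8},{"tx":0,"ty":0,"tz":0,"ax":0,"ay":0,"az":0,"jaw":0.8}]' 
python3 -m jog '[{"tx":0,"ty":0,"tz":5.5,"ax":0,"ay":0,"az":0,"jaw":0.8},{"tx":0,"ty":0,"tz":0,"ax":0,"ay":0,"az":0,"jaw":0.8},{"tx":0,"ty":0,"tz":0,"ax":0,"ay":0,"az":0,"jaw":0.8}]'
python3 -c "
from h import *
to2((598.5,-390,14.7),-0.08,0)"
```

```text
time_s: 28.82
eef_pos: [598.7, -389.7, 19.2]
ee_rot: [0.0, 0.999, -0.04, -0.0]
force: [-0.1, 0.6, 0.2]
grip_width: 0.357
grip_force: 35.0
time_s: 29.2
eef_pos: [599.2, -390.1, 14.8]
ee_rot: [0.001, 0.999, -0.04, 0.001]
force: [-0.3, 0.8, 6.5]
grip_width: 0.36
grip_force: 35.9
pos [ 599.2 -390.1   14.8] z [ 0.002 -0.002 -1.   ] F [-0.3  0.8  6.5] w 0.36 gf 35.9
shift now [-0.7 -0.   0.1] turn [ 0.002 -0.002  0.   ] shift in goal axes [-0.7 -0.   0.1]
```

Seated. Release, rise, back off and check everything.

```bash

python3 -m jog '[{"tx":0,"ty":0,"tz":0,"ax":0,"ay":0,"az":0,"jaw":-0.4},{"tx":0,"ty":0,"tz":0,"ax":0,"ay":0,"az":0,"jaw":-0.4},{"tx":0,"ty":0,"tz":-10,"ax":0,"ay":0,"az":0,"jaw":-0.4},{"tx":0,"ty":0,"tz":-60,"ax":0,"ay":0,"az":0,"jaw":-0.4},{"tx":0,"ty":0,"tz":-60,"ax":0,"ay":0,"az":0,"jaw":-0.4}]' 
python3 -m jog '[{"tx":-35,"ty":-10,"tz":-20,"ax":0,"ay":0,"az":0,"jaw":-0.4},{"tx":-50,"ty":-10,"tz":-10,"ax":0,"ay":0,"az":0,"jaw":-0.4},{"tx":-50,"ty":-10,"tz":0,"ax":0,"ay":0,"az":0,"jaw":-0.4},{"tx":-40,"ty":-10,"tz":0,"ax":0,"ay":0,"az":0,"jaw":-0.4},{"tx":0,"ty":0,"tz":0,"ax":0,"ay":0,"az":0,"jaw":-0.4}]' 
python3 -m jog '[{"tx":0,"ty":0,"tz":0,"ax":0,"ay":0,"az":0,"jaw":-0.4},{"tx":0,"ty":0,"tz":0,"ax":0,"ay":0,"az":0,"jaw":-0.4}]'
python3 wv.py pics/w9.png
python3 - <<'E'
from h import *
print(sense()["force"].round(1))
w=dict(np.load('w.npz')); T=w.pop('T'); W=full(w,T); c=capture("top"); V=full(c); cv2.imwrite("pics/top1.png",c["color"][:,:,::-1])
for nm,x,y,z0,z1,r in(("jar",450,-377,60,80,40),("lens",531,-384,28,45,38),("loupe",598.5,-390,30,45,30),("tape",457.5,-91.5,20,35,45),("stamp",541.5,-85,55,75,25)):
  for X in(W,V):
    P=X[(np.hypot(X[...,0]-x,X[...,1]-y)<r)&(X[...,2]>z0)&(X[...,2]<z1)]
    if len(P)>20: lo,hi=np.percentile(P,[2,98],0); print(nm,((lo+hi)/2).round(1),(hi-lo).round(1))
E
```

```text
time_s: 29.82
eef_pos: [598.4, -389.3, 144.8]
ee_rot: [-0.0, 0.999, -0.04, -0.001]
force: [0.6, -0.5, 0.4]
grip_width: 0.697
grip_force: 0.0
time_s: 30.45
eef_pos: [425.7, -335.0, 173.9]
ee_rot: [0.0, 0.999, -0.041, -0.0]
force: [0.1, 0.2, 0.3]
grip_width: 0.701
grip_force: 0.0
time_s: 30.7
eef_pos: [428.0, -335.9, 172.9]
ee_rot: [0.0, 0.999, -0.04, -0.0]
force: [0.4, 0.5, 0.1]
grip_width: 0.701
grip_force: 0.0
[ 0.8  0.  -0.5]
jar [ 450.2 -375.6   70.1] [55.3 55.3 19. ]
lens [ 528.6 -383.1   34. ] [45.6 45.8  7.9]
lens [ 535.1 -397.2   34.3] [30.7 26.  11. ]
loupe [ 596.9 -390.8   36.9] [25.8 25.2 12.9]
tape [457.2 -98.6  24.5] [60.4 50.   7.7]
tape [454.9 -92.6  27. ] [58.1 59.4 10.1]
stamp [540.5 -86.7  61.9] [22.4 20.7 12.4]
```

View pics/w9.png

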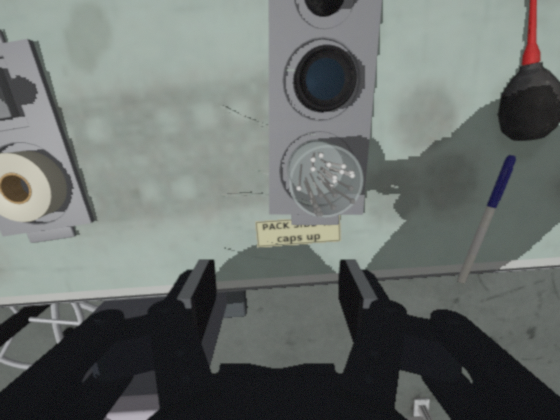

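The jar (325,175), lens (327,78) and loupe (326,5) sit upright in their pockets, within about 3 mm of centre. The tape and stamp are good too, and the bystanders are untouched.

```bash
python3 -c "
from rig import *
print(finish_job())"
```

```text
the job is handed in; nothing more can be done
None
```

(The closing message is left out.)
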